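Tidy the dog's things into its caddy

TASK

Tidy the dog's things on the living-room table into its caddy: put the red bone, the green tug ring, the yellow treat cone and the blue brush each down inside the tray of its own colour, with the cone standing upright. Leave the light-wood napkin ring and the light-wood clothes brush, which are not the dog's, where they are.

Things in the scene. Friction and masses are not known exactly. Their poses are not given: they have to be found in the camera images.
- bone_center (a point): red chew bone lying flat, 76 mm long, 34 mm wide over its round knobs, 26 mm high; its waist between the knobs is 18 mm wide and 36 mm long. Point: its centre, 13 mm above the table. x along its length, y across the waist, z up
- tug_ring_mid (a point): green ring lying flat, 56 mm outside and 28 mm inside diameter, 26 mm high. Point: its centre, 13 mm above the table. z along its axis, up
- cone_mid (a point): yellow stepped treat cone standing upright, 60 mm high: foot 48 mm in diameter up to 18 mm, narrowing to a 34 mm diameter middle from 24 to 44 mm, then a 26 mm tip. Point: on its axis half-way up, 30 mm above the table. z along its axis, up
- dog_brush_center (a point): the dog's brush lying bristles down: a blue plastic back 68 x 40 x 18 mm over a black bristle block 60 x 34 x 14 mm, 32 mm high in all. Point: its centre, 16 mm above the table. x along its length, y across the 40 mm width, z up
- tray_red: red plastic tray, 102 x 102 mm square outside, open on top, one of four fixed side by side in a wooden caddy; its floor is 4 mm thick, its walls 4 mm thick and the rim 14 mm above its underside (94 x 94 mm inside). Origin: centre of its underside, about 8 mm above the table. x and y along its sides, z up. The caddy's 8 mm wide wooden rim around the four trays reaches 4 mm higher than the tray rims
- tray_green: green plastic tray, 102 x 102 mm square outside, open on top, one of four fixed side by side in a wooden caddy; its floor is 4 mm thick, its walls 4 mm thick and the rim 14 mm above its underside (94 x 94 mm inside). Origin: centre of its underside, about 8 mm above the table. x and y along its sides, z up. The caddy's 8 mm wide wooden rim around the four trays reaches 4 mm higher than the tray rims
- tray_yellow: yellow plastic tray, 102 x 102 mm square outside, open on top, one of four fixed side by side in a wooden caddy; its floor is 4 mm thick, its walls 4 mm thick and the rim 14 mm above its underside (94 x 94 mm inside). Origin: centre of its underside, about 8 mm above the table. x and y along its sides, z up. The caddy's 8 mm wide wooden rim around the four trays reaches 4 mm higher than the tray rims
- tray_blue: blue plastic tray, 102 x 102 mm square outside, open on top, one of four fixed side by side in a wooden caddy; its floor is 4 mm thick, its walls 4 mm thick and the rim 14 mm above its underside (94 x 94 mm inside). Origin: centre of its underside, about 8 mm above the table. x and y along its sides, z up. The caddy's 8 mm wide wooden rim around the four trays reaches 4 mm higher than the tray rims
- napkin_ring_mid (a point): look-alike, to be left: light-wood napkin ring lying flat, 56 mm outside and 28 mm inside diameter, 26 mm high. Point: its centre, 13 mm above the table. z along its axis, up
- clothes_brush_center (a point): look-alike, to be left: clothes brush lying bristles down: a light-wood back 68 x 40 x 18 mm over a black bristle block 60 x 34 x 14 mm, 32 mm high in all. Point: its centre, 16 mm above the table. x along its length, y across the 40 mm width, z up

How it is judged:
By the outcome, as a careful person would: the job done as asked, in the order asked, and still so for the second after the job is handed in, with the robot touching nothing.
It also fails if it takes over 118 s, if anything falls off the work surface, if the arm or the gripper's body presses on something with over 40 N, if the wrist force passes 120 N, or if a joint passes its speed limit or range.

ROBOT

A 6-joint arm with a two-finger parallel gripper is mounted at the origin on the work surface. World frame = base frame: x ahead of the robot, y to its left, z up, the work surface at z = 0. Lengths are in m, angles in rad, forces in N, time in s.
With the tool pointing down it reaches from about 0.325 to 0.925 m from the base axis. Payload 3.1 kg.
Tool frame: the origin (TCP) lies at the very end of the fingers, on their centre line; the grasp point (between the pads) lies 19 mm behind it (bot.grip_depth is the distance from the TCP to the grasp point, in m); z points along the fingers, y is the line along which they close (so a half turn about z gives the same grasp; the last joint's range is limited). The gripper opens to 85 mm and grips with 20 to 120 N. Pads are 22 mm wide; open, the fingers measure 114 mm over their backs; the gripper's body (76 mm by 85 mm) begins 54 mm behind the grasp point. The pads swing forward as they close: fully open they stand 13 mm farther back than shut.
Start: joints at [1.095, 0.217, 1.613, -0, 1.311, -0.112], TCP at [0.222, 0.584, 0.197] pointing down, gripper open.
Joint ranges: [-2.75, 2.75], [-0.78, 2.1], [0.31, 2.55], [-1.13, 4.27], [0.13, 2.63], [-2.58, 2.58]. Speed limits (rad/s): [2.79, 2.79, 3.14, 3.14, 3.14, 3.14].

INTERFACE

Orientations are given as a unit quaternion [w, x, y, z].
In Python, from workcell import bot gives the robot as it stands.
- The arm moves only by the tool move_arm, never from a script. Its argument "commands" is a list of rows, each an object with "delta_pos": the shift along the tool's x, y, z normalised to -1 to 1, where 1 is 0.06 m, a list of three; "rotation": the turn, a rotation vector about the tool's x, y, z normalised to -1 to 1, where 1 is 8 degrees, a list of three; "hand": the closure, from 0 (fully open) to 1 (shut). In form: [{"delta_pos": [dx, dy, dz], "rotation": [wx, wy, wz], "hand": hand}, ...]. A call has 1 to 10 rows; each row shifts and turns the commanded pose from where the row before left it, along the tool's axes as they then stand; what a row does not reach is not made up. A row lasts 1/8 s, in which the tool goes at most 62.5 mm and 10.7 degrees, less where a joint would pass 70% of its speed; a pose out of reach is approached as far as the arm can. A call with a number of a shift or a turn outside -1 to 1 is refused whole. A call with a gripper value outside its range is refused whole. The fingers move at their own pace and stop on an object; the grip force is fixed at half the most. Time passes only in rows, so rows that do not move let the fingers close. It gives the time, the measured TCP pose, the force, the opening and the grip force at its end, in the units of the state.
- bot.get_state(): the state, without advancing time (a new reading comes with each control period).
- bot.grab_frame(name): name is "side" or "top" or "wrist"; returns a dict with "frame" (384x512x3 uint8, blue, green, red), "fovy" (degrees; the focal length in pixels is half the picture's height over the tangent of half this angle, whatever the lens; pixels are square), "cx", "cy" (the principal point, pixels), "position" and "attitude" of the camera in the world. Camera axes: x right, y up, looking along -z (the intrinsics and any distortion apply to the point x, -y, -z); pixel columns grow to the right and rows downward; lengths in m; the calibration is good to about 2 mm. A picture is of the moment at which its call begins. There is no depth.
- bot.close_job(): hands the job in; it is judged then, once.
The state is a dict: "t": time; "qpos": joint angles; "joint_vel": joint speeds; "effort": joint torques, N m; "position": TCP position; "eef_rot": TCP orientation; "wrist_force": force on the tool from outside, world axes, zero at the start; "moment": the same for the moment, N m; "opening": finger opening in m; "gripper_force": force on a finger pad.
Only numpy, scipy, OpenCV 4.12 (cv2) and the standard library are available. Lean on these libraries where they do the work, as an engineer would, in place of code of your own. Each camera call takes 0.05 s, during which the arm holds its last target. There are 200 camera calls.

## Working session

There is one attempt and no reset: what is moved stays moved. The work goes in short steps, Python scripts to look and compute and a tool call to move; the robot and the scene stay as the last step left them, time stands still between calls to the robot, and variables do not carry over. Pictures are saved under pics/ and viewed, at most 14 in all, crops included, and the job is handed in when it is done.

Besides the shell and the picture viewer there is one more tool, called after "Call:" as name(argument=value, ...) on one line, values as JSON. move_arm: Moves the arm, as the interface text tells. Scaled input: -1 to 1 covers 0.06 m each way for a shift and 8 degrees each way for a turn. Its arguments: {"type":"object","properties":{"commands":{"type":"array","items":{"type":"object","properties":{"delta_pos":{"type":"array","items":{"type":"number"}},"rotation":{"type":"array","items":{"type":"number"}},"hand":{"type":"number"}}}}},"required":["commands"]}

```bash
mkdir -p pics; ls
python3 - <<'E'
from workcell import bot
import cv2
for n in ("top","side"):
    f=bot.grab_frame(n); cv2.imwrite(f"pics/{n}0.png",f["frame"]); print(n,{k:v for k,v in f.items() if k!="frame"})
print(bot.get_state())
E
```

```text
pics
top {'fovy': 42.94240217542744, 'cx': 253.45827608495918, 'cy': 186.25483748599405, 'position': array([ 0.40150588, -0.02778199,  1.39858535]), 'attitude': array([-0.70504672, -0.04250805,  0.02529495,  0.70743364])}
side {'fovy': 43.87158840925095, 'cx': 249.1436609834429, 'cy': 193.59532474840663, 'position': array([ 0.15822665, -0.84774421,  0.6013935 ]), 'attitude': array([ 0.84712235,  0.488794  , -0.09569352, -0.1852212 ])}
{'t': 0.1, 'qpos': array([ 1.09480067e+00,  2.17667633e-01,  1.61481731e+00,  1.66280782e-05,
        1.31130551e+00, -1.12193282e-01]), 'joint_vel': array([ 0.0005454 , -0.00190088, -0.00315959, -0.00070225, -0.00205061,
        0.00013396]), 'effort': array([-1.49372019e-03, -3.98075759e+01, -3.04971313e+01, -1.96050969e-04,
        4.22565441e-03,  1.64943276e-05]), 'position': array([0.2219824 , 0.58336492, 0.19578303]), 'eef_rot': array([-3.26229444e-04,  1.80901716e-01,  9.83500565e-01, -1.04938755e-03]), 'wrist_force': array([-0.17127194,  0.37926218,  0.01747739]), 'moment': array([-0.02938352,  0.0224833 , -0.05934247]), 'gripper_force': 0.0, 'opening': 0.08566591150342284}
```

View pics/top0.png

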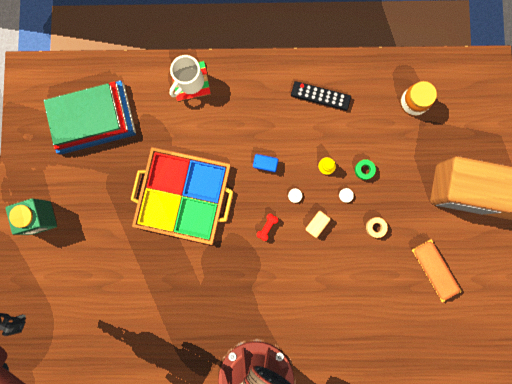

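View pics/side0.png

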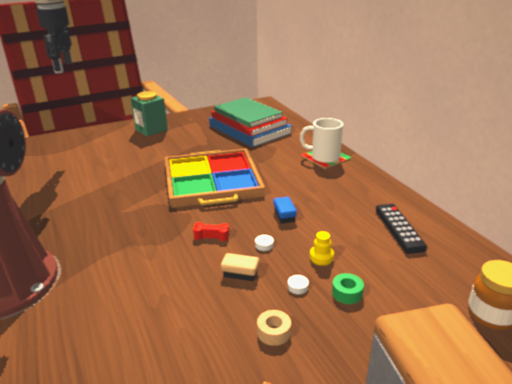

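The top view shows the caddy at about (182,196), with trays red (167,172), blue (206,181), yellow (158,210) and green (196,218). The dog's things are the blue brush (265,163), cone (327,166), green ring (366,170) and red bone (268,228). The wooden look-alikes are at (318,224) and (377,228), and there are two white discs. The side view agrees.

```bash
cat > h.py <<'E'
import numpy as np, cv2
from scipy.spatial.transform import Rotation as R
from workcell import bot
HS={'red':[((0,150,60),(8,255,255)),((172,150,60),(180,255,255))],'green':[((50,120,40),(80,255,255))],
'yellow':[((22,150,90),(34,255,255))],'blue':[((98,140,60),(125,255,255))]}
def rot(q): return R.from_quat(np.r_[q[1:],q[0]])
def mask(f,c):
    h=cv2.cvtColor(f["frame"],cv2.COLOR_BGR2HSV)
    return sum(cv2.inRange(h,a,b) for a,b in HS[c])
def ray(f,px,z):
    F=f["frame"].shape[0]/2/np.tan(np.radians(f["fovy"]/2))
    px=np.atleast_2d(px).astype(float)
    d=np.c_[(px[:,0]-f["cx"])/F,-(px[:,1]-f["cy"])/F,-np.ones(len(px))]
    d=rot(f["attitude"]).apply(d); p=f["position"]
    return p+d*((z-p[2])/d[:,2])[:,None]
def blobs(f,c,z,amin=60):
    out=[]
    for k in cv2.findContours(mask(f,c),cv2.RETR_EXTERNAL,cv2.CHAIN_APPROX_NONE)[0]:
        if cv2.contourArea(k)<amin: continue
        P=ray(f,k[:,0,:]+0.0,z)[:,:2]
        r=cv2.minAreaRect((P*1000).astype(np.float32))
        b=cv2.boxPoints(r); e=[b[1]-b[0],b[2]-b[1]]; e=max(e,key=np.linalg.norm)
        out.append((k[:,0].mean(0).round(),np.round(r[0],1),np.round(sorted(r[1]),1),round(float(np.degrees(np.arctan2(e[1],e[0]))%180),1)))
    return out
def togo(target,yaw=None):
    """shift (in units of 0.06 m, tool axes) and yaw turn (units of 8deg) to reach target TCP, tool down, tool y at yaw (mod 180)"""
    s=bot.get_state(); q=rot(s["eef_rot"])
    out=np.round(q.inv().apply(np.array(target)-s["position"])/.06,3)
    M=q.as_matrix(); y=M[:,1]; cur=np.degrees(np.arctan2(y[1],y[0])); w=None
    if yaw is not None:
        d=(yaw-cur+90)%180-90; w=-d/8
    print("t",s["t"],"pos",s["position"].round(4),"yaw_y",round(cur,1),"j6",s["qpos"][5].round(2),"shift",out,"turn z",w,"tilt",M[:,2].round(3),"open",s["opening"].round(4),"F",s["wrist_force"].round(1))
E
python3 - <<'E'
from h import *
f=bot.grab_frame("top")
for c,z in (("red",.022),("green",.024),("yellow",.03),("blue",.026)):
    for b in blobs(f,c,z): print(c,*b)
togo([0,0,0],0)
w=bot.grab_frame("wrist"); cv2.imwrite("pics/w0.png",w["frame"]); print(rot(w["attitude"]).as_matrix().round(2),w["position"],w["fovy"])
E
```

```text
red [  7. 377.] [ 11.5 685.7] [40.2 46.5] 90.3
red [250. 365.] [50.6 18.9] [111.7 170.3] 90.3
red [267. 227.] [419.7 -32. ] [37.6 78.1] 149.6
red [168. 173.] [574.1 251.5] [105.  106.3] 77.4
red [193.  94.] [802.8 180.7] [ 20.2 101.1] 102.0
red [100. 125.] [741.8 494.4] [156.6 216.8] 105.4
green [ 29. 216.] [454.6 641. ] [ 90.6 132.3] 101.1
green [195. 218.] [446.6 170.3] [103.1 103.1] 167.4
green [365. 169.] [ 580.  -309.5] [54.1 56.5] 89.7
green [ 81. 114.] [746.1 505.3] [136.8 193.1] 104.3
yellow [ 20. 216.] [453.  667.6] [57.4 60.2] 2.4
yellow [159. 209.] [469.8 271.4] [104.5 104.9] 77.0
yellow [327. 165.] [ 591.1 -202. ] [45.7 46.3] 134.7
yellow [423.  93.] [ 796.3 -476.4] [67. 71.] 89.4
blue [204. 181.] [549.3 147. ] [102.5 102.8] 167.7
blue [265. 163.] [600.6 -27.8] [39.8 67.4] 78.2
blue [106. 128.] [734.8 479.2] [163.8 232.8] 105.1Traceback (most recent call last):
  File "<stdin>", line 5, in <module>
  File "h.py", line 32, in togo
    print("t",s["t"],"pos",s["position"].round(4),"yaw_y",round(cur,1),"j6",s["qpos"][5].round(2),"shift",out,"turn z",w,"tilt",M[:,2].round(3),"open",s["opening"].round(4),"F",s["wrist_force"].round(1))
                                                                                                                                                       ^^^^^^^^^^^^^^^^^^
AttributeError: 'float' object has no attribute 'round'
```

```bash
sed -i 's/s\["opening"\].round(4)/round(float(s["opening"]),4)/; s/print("t",s\["t"\]/print("t",round(s["t"],2)/' h.py
python3 - <<'E'
from h import *
togo([.42,-.032,.13],59.6)
w=bot.grab_frame("wrist"); cv2.imwrite("pics/w0.png",w["frame"]); s=bot.get_state(); q=rot(s["eef_rot"])
print((q.inv()*rot(w["attitude"])).as_matrix().round(2),q.inv().apply(w["position"]-s["position"]),w["fovy"])
E
```

```text
t 0.15 pos [0.2221 0.5835 0.1959] yaw_y 69.2 j6 -0.11 shift [-6.733 -8.411  1.114] turn z 1.1942777627094507 tilt [-0.001 -0.002 -1.   ] open 0.0854 F [ 0.5 -0.  -0. ]
[[ 0.    0.96  0.29]
 [ 1.   -0.    0.  ]
 [ 0.    0.29 -0.96]] [ 7.59441485e-02 -1.32511155e-04 -1.76047844e-01] 68.89729660711767
```

Call:
move_arm(commands=[{"delta_pos":[-0.6,-0.76,0],"rotation":[0,0,0],"hand":0},{"delta_pos":[-0.6,-0.76,0],"rotation":[0,0,0],"hand":0},{"delta_pos":[-0.6,-0.76,0],"rotation":[0,0,0],"hand":0},{"delta_pos":[-0.6,-0.76,0],"rotation":[0,0,0],"hand":0},{"delta_pos":[-0.6,-0.76,0],"rotation":[0,0,0],"hand":0},{"delta_pos":[-0.6,-0.76,0],"rotation":[0,0,0],"hand":0},{"delta_pos":[-0.6,-0.76,0],"rotation":[0,0,0],"hand":0},{"delta_pos":[-0.6,-0.76,0],"rotation":[0,0,0],"hand":0},{"delta_pos":[-0.6,-0.76,0],"rotation":[0,0,0],"hand":0},{"delta_pos":[-0.6,-0.76,0],"rotation":[0,0,0],"hand":0}])

```text
t: 1.45
position: [0.3968, 0.028, 0.1972]
eef_rot: [0.001, 0.181, 0.983, 0.0]
wrist_force: [0.3, -0.2, 0.2]
opening: 0.0854
gripper_force: 0.0
```

```bash
python3 -c "
from h import *
togo([.42,-.032,.12],59.6)"
```

```text
t 1.45 pos [0.3968 0.028  0.1972] yaw_y 69.1 j6 -1.31 shift [-0.716 -0.798  1.287] turn z 1.1931873188547861 tilt [ 0.001  0.    -1.   ] open 0.0854 F [ 0.3 -0.2  0.2]
```

Call:
move_arm(commands=[{"delta_pos":[-0.7,-0.8,0.6],"rotation":[0,0,0],"hand":0.2},{"delta_pos":[0,0,0],"rotation":[0,0,0.6],"hand":0.2},{"delta_pos":[0,0,0],"rotation":[0,0,0.6],"hand":0.2},{"delta_pos":[0,0,0],"rotation":[0,0,0],"hand":0.2}])

```text
t: 1.95
position: [0.4153, -0.0214, 0.1661]
eef_rot: [-0.0, 0.262, 0.965, -0.0]
wrist_force: [-0.4, -0.6, 0.8]
opening: 0.0683
gripper_force: 0.0
```

```bash
cat > look.py <<'E'
import sys
from h import *
c,z=sys.argv[1],float(sys.argv[2])
w=bot.grab_frame("wrist"); cv2.imwrite(f"pics/{sys.argv[3]}.png",w["frame"])
for b in blobs(w,c,z,150): print(*b)
for b in blobs(bot.grab_frame("top"),c,z): print("  top",*b)
s=bot.get_state(); print(s["position"].round(4),s["opening"])
E
python3 look.py red .02 w1
```

```text
[499. 323.] [789.7 166.5] [19.1 41.5] 104.0
[247. 174.] [419.3 -33.3] [34.9 78.8] 150.1
[493. 170.] [566.2 217.5] [ 47.5 107. ] 165.2
  top [285. 377.] [ 11.6 -78. ] [34.5 46.3] 89.4
  top [238. 313.] [203.2  29.2] [297.7 589.9] 156.2
  top [167. 173.] [574.2 251.9] [105.5 106.3] 77.5
  top [193.  94.] [803.5 180.9] [ 22.1 101.2] 100.5
  top [101. 124.] [743.3 494.8] [156.9 217.2] 104.8
[ 0.4154 -0.0211  0.1663] 0.06866722160111645
```

View pics/w1.png

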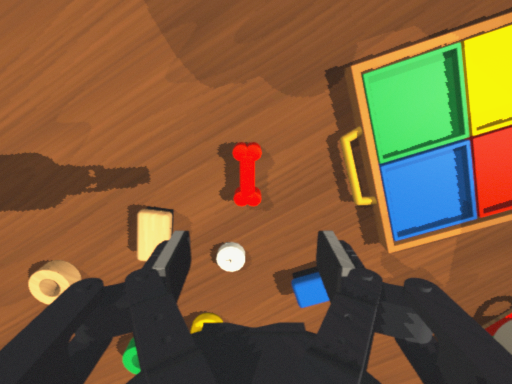

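The wrist view shows the bone at (247,174) between the open fingers and clear all round. It agrees with the top view.

```bash
python3 -c "
from h import *
togo([.4195,-.033,.003],60)"
```

```text
t 2.05 pos [ 0.4154 -0.0211  0.1663] yaw_y 59.6 j6 -1.26 shift [-0.159 -0.137  2.721] turn z -0.04481686514758465 tilt [ 0. -0. -1.] open 0.0687 F [-0.5  0.7  1.1]
```

Call:
move_arm(commands=[{"delta_pos":[-0.16,-0.14,0.5],"rotation":[0,0,0],"hand":0.3},{"delta_pos":[0,0,0.6],"rotation":[0,0,0],"hand":0.4},{"delta_pos":[0,0,0.6],"rotation":[0,0,0],"hand":0.4},{"delta_pos":[0,0,0.4],"rotation":[0,0,0],"hand":0.4},{"delta_pos":[0,0,0.3],"rotation":[0,0,0],"hand":0.4},{"delta_pos":[0,0,0.22],"rotation":[0,0,0],"hand":0.4},{"delta_pos":[0,0,0],"rotation":[0,0,0],"hand":0.4}])

```text
t: 2.92
position: [0.4186, -0.0329, 0.0083]
eef_rot: [-0.001, 0.262, 0.965, -0.0]
wrist_force: [0.8, 0.8, -0.4]
opening: 0.0512
gripper_force: 0.0
```

```bash
python3 -c "
from h import *
togo([.4195,-.033,.004],60)"
```

```text
t 2.92 pos [ 0.4186 -0.0329  0.0083] yaw_y 59.6 j6 -1.29 shift [-0.014  0.006  0.072] turn z -0.04944399201851546 tilt [-0.002  0.    -1.   ] open 0.0512 F [ 0.8  0.8 -0.4]
```

Call:
move_arm(commands=[{"delta_pos":[0,0,0.07],"rotation":[0,0,0],"hand":0.5},{"delta_pos":[0,0,0],"rotation":[0,0,0],"hand":1},{"delta_pos":[0,0,0],"rotation":[0,0,0],"hand":1},{"delta_pos":[0,0,0],"rotation":[0,0,0],"hand":1},{"delta_pos":[0,0,0],"rotation":[0,0,0],"hand":1},{"delta_pos":[0,0,0],"rotation":[0,0,0],"hand":1},{"delta_pos":[0,0,-0.3],"rotation":[0,0,0],"hand":1},{"delta_pos":[0,0,-0.6],"rotation":[0,0,0],"hand":1},{"delta_pos":[0,0,-0.6],"rotation":[0,0,0],"hand":1},{"delta_pos":[0,0,0],"rotation":[0,0,0],"hand":1}])

```text
t: 4.18
position: [0.4227, -0.034, 0.0982]
eef_rot: [0.004, 0.263, 0.965, 0.0]
wrist_force: [-0.4, 0.1, -0.3]
opening: 0.0002
gripper_force: 0.0
```

```bash
python3 -c "
from h import *
togo([.572,.250,.1],77)"
```

```text
t 4.17 pos [ 0.4227 -0.034   0.0982] yaw_y 59.6 j6 -1.29 shift [ 0.252  5.342 -0.021] turn z -2.1799439408796353 tilt [ 0.007 -0.002 -1.   ] open 0.0002 F [-0.4  0.1 -0.3]
```

Opening is 0, so the grasp missed. I'll look from here.

```bash
python3 look.py red .02 w2
```

```text
[253. 177.] [419.3 -33.2] [34.8 78.6] 149.7
  top [173. 376.] [ 17.1 227.9] [ 47.9 115.6] 90.3
  top [254. 311.] [223.5  -0.7] [214.3 526.3] 166.0
  top [167. 173.] [574.3 251.9] [105.2 106.4] 77.5
  top [193.  94.] [803.  180.6] [ 21.2 100.7] 102.0
  top [100. 125.] [742.1 495.1] [157.1 217.1] 105.4
[ 0.4194 -0.0333  0.0948] 0.00012963185524792552
```

View pics/w2.png

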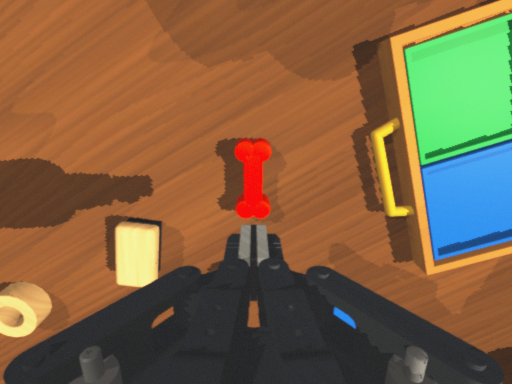

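The bone is still at (253,177), unmoved. The fingers close slowly, at about 40 mm/s, and I lifted before they reached it. I'll retry with more closing time.

Call:
move_arm(commands=[{"delta_pos":[0,0,0],"rotation":[0,0,0],"hand":0.55},{"delta_pos":[0,0,0],"rotation":[0,0,0],"hand":0.55},{"delta_pos":[0,0,0],"rotation":[0,0,0],"hand":0.55},{"delta_pos":[0,0,0],"rotation":[0,0,0],"hand":0.55},{"delta_pos":[0,0,0],"rotation":[0,0,0],"hand":0.55},{"delta_pos":[0,0,0],"rotation":[0,0,0],"hand":0.55},{"delta_pos":[0,0,0],"rotation":[0,0,0],"hand":0.55},{"delta_pos":[0,0,0],"rotation":[0,0,0],"hand":0.55}])

```text
t: 5.28
position: [0.4195, -0.0333, 0.0949]
eef_rot: [0.0, 0.263, 0.965, -0.0]
wrist_force: [0.8, -0.1, 0.1]
opening: 0.0386
gripper_force: 0.0
```

```bash
python3 -c "
from h import *
togo([.4193,-.0332,.003],59.6)"
```

```text
t 5.28 pos [ 0.4195 -0.0333  0.0949] yaw_y 59.6 j6 -1.29 shift [ 4.000e-03 -1.000e-03  1.532e+00] turn z -0.005334849042334611 tilt [ 0. -0. -1.] open 0.0386 F [ 0.8 -0.1  0.1]
```

Call:
move_arm(commands=[{"delta_pos":[0,0,0.5],"rotation":[0,0,0],"hand":0.55},{"delta_pos":[0,0,0.5],"rotation":[0,0,0],"hand":0.55},{"delta_pos":[0,0,0.35],"rotation":[0,0,0],"hand":0.55},{"delta_pos":[0,0,0.18],"rotation":[0,0,0],"hand":1},{"delta_pos":[0,0,0],"rotation":[0,0,0],"hand":1},{"delta_pos":[0,0,0],"rotation":[0,0,0],"hand":1},{"delta_pos":[0,0,0],"rotation":[0,0,0],"hand":1},{"delta_pos":[0,0,0],"rotation":[0,0,0],"hand":1},{"delta_pos":[0,0,0],"rotation":[0,0,0],"hand":1},{"delta_pos":[0,0,0],"rotation":[0,0,0],"hand":1}])

```text
t: 6.52
position: [0.4196, -0.0333, 0.0032]
eef_rot: [0.0, 0.263, 0.965, -0.0]
wrist_force: [-0.2, 0.2, -0.5]
opening: 0.0004
gripper_force: 0.0
```

```bash
python3 look.py red .02 w3; python3 -c "
from h import *
f=bot.grab_frame('side')['frame'][150:300,140:310]
w=cv2.imread('pics/w3.png')
cv2.imwrite('pics/s3.png',cv2.resize(f,None,fx=4,fy=4)[:600,:680])"
```

```text
[254. 197.] [403.1 -23.6] [34.6 45.4] 147.3
  top [285. 376.] [ 10.3 -81. ] [42.9 44.9] 33.0
  top [172. 377.] [ 17.  234.8] [ 47.9 129.4] 90.3
  top [251. 302.] [223.2  16.7] [181.1 519.5] 165.7
  top [168. 173.] [574.2 251.8] [105.3 106.7] 77.1
  top [193.  94.] [803.2 180.9] [ 20.6 101.3] 102.0
  top [100. 125.] [743.5 494.4] [156.5 217.2] 104.6
[ 0.4194 -0.0333  0.0031] 0.00010159630521314794
```

View pics/w3.png

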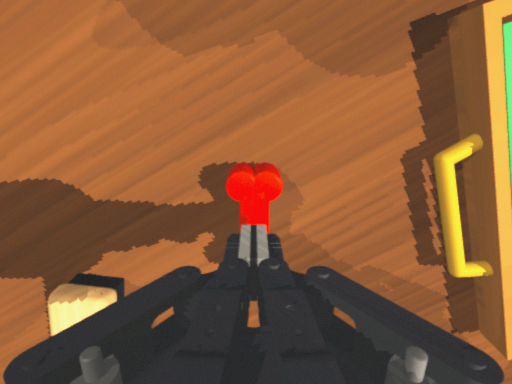

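View pics/s3.png

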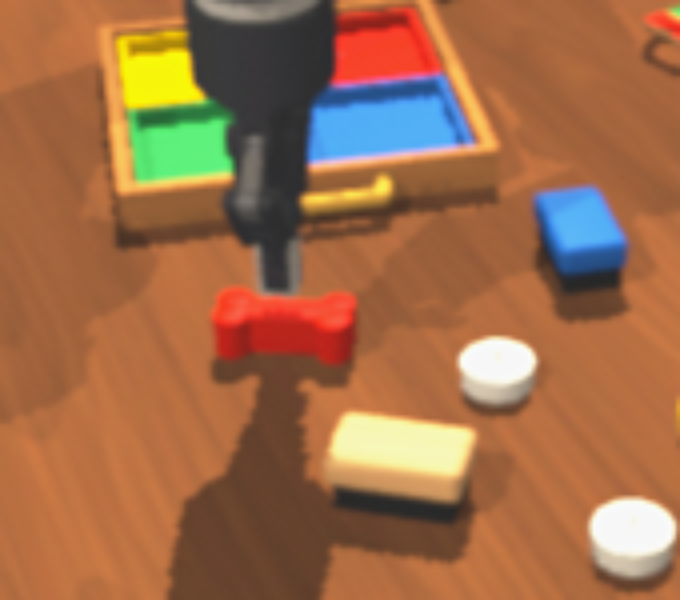

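The fingers are closed and look to be above or behind the bone rather than around it. I'll project the reported TCP into both views.

```bash
cat >> h.py <<'E'
def proj(f,P):
    F=f["frame"].shape[0]/2/np.tan(np.radians(f["fovy"]/2))
    d=rot(f["attitude"]).inv().apply(np.atleast_2d(P)-f["position"])
    return np.c_[f["cx"]+F*d[:,0]/-d[:,2], f["cy"]-F*d[:,1]/-d[:,2]]
E
python3 -c "
from h import *
s=bot.get_state()['position']
for n in ('side','wrist'):
  f=bot.grab_frame(n)
  for dz in (0,.013,.019,.026): print(n,dz,proj(f,s+[0,0,dz]).round(1))
  print(n,'bone',proj(f,[[.4193,-.0332,.026],[.4193,-.0332,0]]).round(1))
  if n=='side':
    m=cv2.findContours(mask(f,'red'),0,2)[0]
    print([cv2.boundingRect(k) for k in m if 190<cv2.boundingRect(k)[0]<230])
    print(bot.get_state()['wrist_force'])
"
```

```text
side 0 [[211.5 234.9]]
side 0.013 [[211.1 229.9]]
side 0.019 [[211.  227.6]]
side 0.026 [[210.8 224.9]]
side bone [[210.8 226.1]
 [211.5 236. ]]
[(193, 221, 37, 21), (223, 151, 28, 20), (219, 114, 68, 22), (195, 57, 22, 15)]
[0.13327763 0.16151248 0.19359255]
wrist 0 [[253.4 216.5]]
wrist 0.013 [[253.4 224.7]]
wrist 0.019 [[253.4 228.8]]
wrist 0.026 [[253.4 234. ]]
wrist bone [[253.4 231.4]
 [253.3 214.5]]
```

The fingertips appear about 27–30 mm above the reported TCP (wrist row ~227, side row ~222). They closed in the air just over the bone, and the lateral position looks right. I'll lift, open, then descend in small steps watching the force.

Call:
move_arm(commands=[{"delta_pos":[0,0,-0.3],"rotation":[0,0,0],"hand":0.5},{"delta_pos":[0,0,0],"rotation":[0,0,0],"hand":0.5},{"delta_pos":[0,0,0],"rotation":[0,0,0],"hand":0.5},{"delta_pos":[0,0,0],"rotation":[0,0,0],"hand":0.5},{"delta_pos":[0,0,0],"rotation":[0,0,0],"hand":0.5},{"delta_pos":[0,0,0],"rotation":[0,0,0],"hand":0.5},{"delta_pos":[0,0,0],"rotation":[0,0,0],"hand":0.5},{"delta_pos":[0,0,0],"rotation":[0,0,0],"hand":0.5},{"delta_pos":[0,0,0],"rotation":[0,0,0],"hand":0.5},{"delta_pos":[0,0,0.3],"rotation":[0,0,0],"hand":0.5}])

```text
t: 8.02
position: [0.4215, -0.0338, 0.0042]
eef_rot: [0.002, 0.263, 0.965, 0.0]
wrist_force: [0.6, 0.5, 0.3]
opening: 0.0429
gripper_force: 0.0
```

Call:
move_arm(commands=[{"delta_pos":[0,0,0.1],"rotation":[0,0,0],"hand":0.5},{"delta_pos":[0,0,0.08],"rotation":[0,0,0],"hand":0.5},{"delta_pos":[0,0,0],"rotation":[0,0,0],"hand":0.5},{"delta_pos":[0,0,0],"rotation":[0,0,0],"hand":0.5}])

```text
t: 8.52
position: [0.4199, -0.0334, -0.0074]
eef_rot: [0.0, 0.263, 0.965, 0.0]
wrist_force: [0.1, -1.2, 1.2]
opening: 0.0427
gripper_force: 0.0
```

```bash
python3 look.py red .02 w4 | head -1; python3 -c "
from h import *
f=bot.grab_frame('side')['frame'][150:300,140:310]
w=cv2.imread('pics/w4.png')
cv2.imwrite('pics/s4.png',np.hstack([w[100:300,130:380],cv2.resize(f[30:110,20:120],(250,200))]))
togo([.4193,-.0332,-.02],59.6)"
```

```text
[254. 229.] [419.3 -32.7] [34.8 82.6] 149.7
t 8.68 pos [ 0.4199 -0.0334 -0.0073] yaw_y 59.6 j6 -1.29 shift [ 0.01  -0.003  0.211] turn z -0.004925044692214442 tilt [ 0.001 -0.    -1.   ] open 0.0428 F [ 0.2  0.4 -0. ]
```

View pics/s4.png

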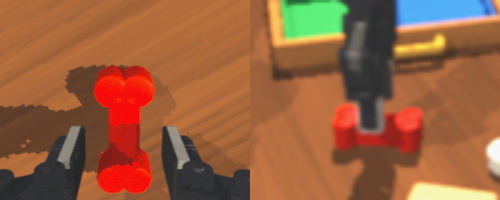

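The fingers now straddle the waist with tips slightly below the bone's top. I'll go down further in small steps.

Call:
move_arm(commands=[{"delta_pos":[0,0,0.08],"rotation":[0,0,0],"hand":0.5},{"delta_pos":[0,0,0.06],"rotation":[0,0,0],"hand":0.5},{"delta_pos":[0,0,0],"rotation":[0,0,0],"hand":0.5}])

```text
t: 9.05
position: [0.4189, -0.0332, -0.0167]
eef_rot: [-0.001, 0.263, 0.965, -0.0]
wrist_force: [0.2, -0.4, -0.2]
opening: 0.0427
gripper_force: 0.0
```

```bash
python3 -c "
from h import *
f=bot.grab_frame('side'); s=bot.get_state(); q=rot(s['eef_rot'])
print(s['position'],s['wrist_force'].round(1))
ft=s['position']+q.apply([[0,-.0286,-k] for k in (0,.01,.02,.03)]); print(proj(f,ft).round(1))
cv2.imwrite('pics/s5.png',cv2.resize(f['frame'][195:255,170:250],None,fx=5,fy=5,interpolation=0))"
```

```text
[ 0.41913841 -0.03319836 -0.01643792] [-0.5 -0.6 -0.8]
[[209.5 250. ]
 [209.2 246.3]
 [208.9 242.5]
 [208.6 238.6]]
```

View pics/s5.png

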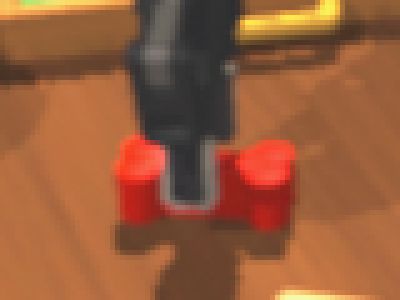

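Call:
move_arm(commands=[{"delta_pos":[0,0,0.08],"rotation":[0,0,0],"hand":0.5},{"delta_pos":[0,0,0.04],"rotation":[0,0,0],"hand":1},{"delta_pos":[0,0,0],"rotation":[0,0,0],"hand":1},{"delta_pos":[0,0,0],"rotation":[0,0,0],"hand":1},{"delta_pos":[0,0,0],"rotation":[0,0,0],"hand":1},{"delta_pos":[0,0,0],"rotation":[0,0,0],"hand":1},{"delta_pos":[0,0,0],"rotation":[0,0,0],"hand":1},{"delta_pos":[0,0,0],"rotation":[0,0,0],"hand":1}])

```text
t: 10.1
position: [0.4195, -0.0333, -0.0233]
eef_rot: [0.0, 0.263, 0.965, 0.0]
wrist_force: [0.1, 0.4, -1.3]
opening: 0.0165
gripper_force: 60.1
```

Gripped: opening 16.5 mm at 60 N. Now lift and carry to the red tray.

Call:
move_arm(commands=[{"delta_pos":[0,0,-0.4],"rotation":[0,0,0],"hand":1},{"delta_pos":[0,0,-0.6],"rotation":[0,0,0],"hand":1},{"delta_pos":[0,0,-0.6],"rotation":[0,0,0],"hand":1},{"delta_pos":[0,0,0],"rotation":[0,0,-0.73],"hand":1},{"delta_pos":[0,0,0],"rotation":[0,0,-0.73],"hand":1},{"delta_pos":[0,0,0],"rotation":[0,0,-0.72],"hand":1},{"delta_pos":[0,0,0],"rotation":[0,0,0],"hand":1}])

```text
t: 10.98
position: [0.4193, -0.0333, 0.0726]
eef_rot: [-0.0, 0.114, 0.993, 0.0]
wrist_force: [-1.0, -0.6, -1.9]
opening: 0.0164
gripper_force: 60.2
```

```bash
python3 -c "
from h import *
togo([.5715,.2485,.07],77)"
```

```text
t 10.97 pos [ 0.4193 -0.0333  0.0726] yaw_y 76.9 j6 -1.59 shift [-1.408  5.148  0.043] turn z -0.009149604248289478 tilt [-0.  0. -1.] open 0.0164 F [-1.  -0.6 -1.9]
```

Call:
move_arm(commands=[{"delta_pos":[-0.2,0.735,0],"rotation":[0,0,0],"hand":1},{"delta_pos":[-0.2,0.735,0],"rotation":[0,0,0],"hand":1},{"delta_pos":[-0.2,0.735,0],"rotation":[0,0,0],"hand":1},{"delta_pos":[-0.2,0.735,0],"rotation":[0,0,0],"hand":1},{"delta_pos":[-0.2,0.735,0],"rotation":[0,0,0],"hand":1},{"delta_pos":[-0.2,0.735,0],"rotation":[0,0,0],"hand":1},{"delta_pos":[-0.2,0.735,0],"rotation":[0,0,0],"hand":1},{"delta_pos":[0,0,0],"rotation":[0,0,0],"hand":1},{"delta_pos":[0,0,0],"rotation":[0,0,0],"hand":1}])

```text
t: 12.1
position: [0.57, 0.2481, 0.0719]
eef_rot: [-0.001, 0.113, 0.994, -0.001]
wrist_force: [-0.0, -0.1, -0.9]
opening: 0.0161
gripper_force: 60.1
```

```bash
python3 look.py red .02 w6|head -3; python3 -c "
from h import *
togo([.5715,.2485,-.009],77)"
```

```text
[462. 285.] [713.5 423.7] [51.2 99.6] 104.4
[255. 217.] [607.9 242.5] [104.2 174.8] 167.2
  top [252. 364.] [50.1 18.9] [111.9 170.6] 90.3
t 12.2 pos [0.5699 0.2475 0.0721] yaw_y 76.9 j6 -1.05 shift [-0.025  0.025  1.352] turn z -0.009808338831321706 tilt [-0.002 -0.001 -1.   ] open 0.0163 F [-0.3 -0.3 -0.9]
```

View pics/w6.png

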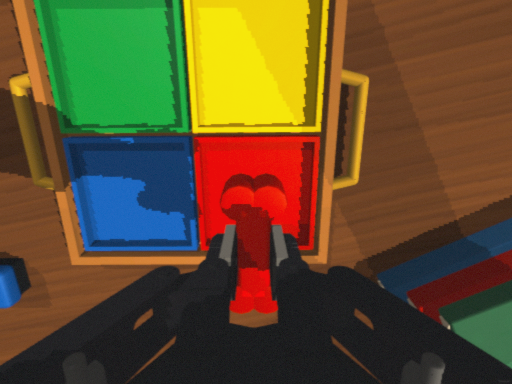

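The bone at (253,240) is square to the red tray (columns 195–320) and held well. Lower it.

Call:
move_arm(commands=[{"delta_pos":[0,0,0.5],"rotation":[0,0,0],"hand":1},{"delta_pos":[0,0,0.4],"rotation":[0,0,0],"hand":1},{"delta_pos":[0,0,0.3],"rotation":[0,0,0],"hand":1},{"delta_pos":[0,0,0.13],"rotation":[0,0,0],"hand":1},{"delta_pos":[0,0,0],"rotation":[0,0,0],"hand":1}])

```text
t: 12.82
position: [0.5706, 0.2482, -0.0074]
eef_rot: [-0.0, 0.113, 0.994, -0.0]
wrist_force: [0.1, -0.1, -1.3]
opening: 0.0162
gripper_force: 60.2
```

```bash
python3 -c "
from h import *
togo([.5715,.2485,-.009],77)"
```

```text
t 12.82 pos [ 0.5706  0.2482 -0.0074] yaw_y 77.0 j6 -1.05 shift [-0.014  0.008  0.027] turn z -0.004091134397455676 tilt [-0.001 -0.    -1.   ] open 0.0162 F [ 0.1 -0.1 -1.3]
```

Call:
move_arm(commands=[{"delta_pos":[0,0,0.04],"rotation":[0,0,0],"hand":1},{"delta_pos":[0,0,0],"rotation":[0,0,0],"hand":0.6},{"delta_pos":[0,0,0],"rotation":[0,0,0],"hand":0.6},{"delta_pos":[0,0,0],"rotation":[0,0,0],"hand":0.6},{"delta_pos":[0,0,0],"rotation":[0,0,0],"hand":0.6},{"delta_pos":[0,0,0],"rotation":[0,0,0],"hand":0.6},{"delta_pos":[0,0,-0.3],"rotation":[0,0,0],"hand":0.6},{"delta_pos":[0,0,-0.6],"rotation":[0,0,0],"hand":0.4},{"delta_pos":[0,0,-0.8],"rotation":[0,0,0],"hand":0.1},{"delta_pos":[0,0,0],"rotation":[0,0,0],"hand":0.1}])

```text
t: 14.08
position: [0.5759, 0.2502, 0.0999]
eef_rot: [0.006, 0.113, 0.994, 0.003]
wrist_force: [-0.1, 0.4, -0.2]
opening: 0.0765
gripper_force: 0.0
```

```bash
python3 -c "
from h import *
togo([.580,-.3095,.09],77)"
```

```text
t 14.07 pos [0.5759 0.2502 0.0999] yaw_y 77.0 j6 -1.05 shift [-2.164 -9.075  0.131] turn z 0.00030234816711960377 tilt [ 0.012  0.004 -1.   ] open 0.0765 F [-0.1  0.4 -0.2]
```

Call:
move_arm(commands=[{"delta_pos":[-0.216,-0.9,0],"rotation":[0,0,0],"hand":0.1},{"delta_pos":[-0.216,-0.9,0],"rotation":[0,0,0],"hand":0.1},{"delta_pos":[-0.216,-0.9,0],"rotation":[0,0,0],"hand":0.1},{"delta_pos":[-0.216,-0.9,0],"rotation":[0,0,0],"hand":0.1},{"delta_pos":[-0.216,-0.9,0],"rotation":[0,0,0],"hand":0.1},{"delta_pos":[-0.216,-0.9,0],"rotation":[0,0,0],"hand":0.1},{"delta_pos":[-0.216,-0.9,0],"rotation":[0,0,0],"hand":0.1},{"delta_pos":[-0.216,-0.9,0],"rotation":[0,0,0],"hand":0.1},{"delta_pos":[-0.216,-0.9,0],"rotation":[0,0,0],"hand":0.1},{"delta_pos":[-0.216,-0.9,0],"rotation":[0,0,0],"hand":0.1}])

```text
t: 15.32
position: [0.5752, -0.3083, 0.0926]
eef_rot: [-0.0, 0.113, 0.994, 0.0]
wrist_force: [0.5, 0.1, 0.5]
opening: 0.0767
gripper_force: 0.0
```

Call:
move_arm(commands=[{"delta_pos":[0,0,0],"rotation":[0,0,0],"hand":0.1},{"delta_pos":[0,0,0],"rotation":[0,0,0],"hand":0.1}])

```text
t: 15.58
position: [0.575, -0.3062, 0.0921]
eef_rot: [-0.001, 0.114, 0.994, 0.001]
wrist_force: [0.4, 0.6, -0.4]
opening: 0.0769
gripper_force: 0.0
```

```bash
python3 look.py green .022 w7; python3 -c "
from h import *
f=bot.grab_frame('top')['frame'][130:270,110:400]
cv2.imwrite('pics/t7.png',np.vstack([cv2.resize(f,(580,280)),cv2.resize(cv2.imread('pics/w7.png'),(387,290))[:, :].copy() if 0 else np.hstack([cv2.resize(cv2.imread('pics/w7.png'),(387,290)),np.zeros((290,193,3),np.uint8)])]))
for b in blobs(bot.grab_frame('top'),'yellow',.03): print('Y',*b)
togo([.580,-.3095,-.02],77)"
```

```text
[249. 192.] [ 580.1 -310.8] [55.1 59.5] 167.0
  top [ 29. 216.] [451.9 641. ] [ 94.9 126.1] 106.7
  top [195. 218.] [446.6 170.6] [103. 103.] 77.4
  top [ 81. 114.] [746.6 506. ] [137.  193.2] 104.3
[ 0.5753 -0.305   0.0921] 0.07703497249589926
Y [ 23. 216.] [448.6 661.2] [46.4 59.5] 145.8
Y [159. 209.] [469.3 271.9] [104.9 105.8] 77.3
Y [327. 166.] [ 591. -201.] [46.9 47. ] 70.9
Y [423.  94.] [ 796.3 -476.3] [67.  71.1] 89.4
t 15.78 pos [ 0.5756 -0.305   0.0923] yaw_y 77.1 j6 -1.94 shift [-0.09  -0.058  1.872] turn z 0.013043838513530304 tilt [-0.001  0.001 -1.   ] open 0.077 F [0.1 0.7 0.5]
```

View pics/t7.png

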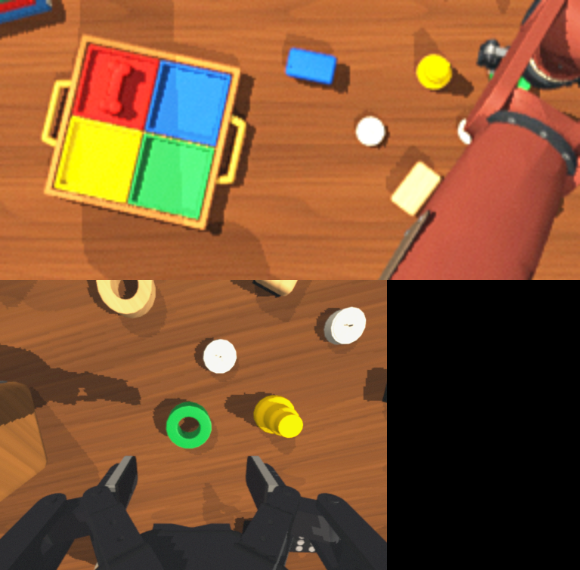

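The top view shows the bone lying in the red tray. In the wrist view the green ring (w7 ≈ (249,192)) is between the fingers, and the cone is clear. Descend and grasp.

Call:
move_arm(commands=[{"delta_pos":[-0.09,-0.08,0.5],"rotation":[0,0,0],"hand":0.1},{"delta_pos":[0,0,0.5],"rotation":[0,0,0],"hand":0.1},{"delta_pos":[0,0,0.5],"rotation":[0,0,0],"hand":0.1},{"delta_pos":[0,0,0.3],"rotation":[0,0,0],"hand":0.1},{"delta_pos":[0,0,0.15],"rotation":[0,0,0],"hand":0.1},{"delta_pos":[0,0,0],"rotation":[0,0,0],"hand":1},{"delta_pos":[0,0,0],"rotation":[0,0,0],"hand":1},{"delta_pos":[0,0,0],"rotation":[0,0,0],"hand":1},{"delta_pos":[0,0,0],"rotation":[0,0,0],"hand":1},{"delta_pos":[0,0,0],"rotation":[0,0,0],"hand":1}])

```text
t: 17.02
position: [0.5807, -0.3133, -0.0233]
eef_rot: [0.001, 0.113, 0.994, -0.0]
wrist_force: [0.0, 0.4, 4.9]
opening: 0.0537
gripper_force: 63.3
```

Call:
move_arm(commands=[{"delta_pos":[0,0,0],"rotation":[0,0,0],"hand":1},{"delta_pos":[0,0,0],"rotation":[0,0,0],"hand":1}])

```text
t: 17.27
position: [0.5807, -0.3133, -0.0233]
eef_rot: [0.001, 0.113, 0.994, -0.0]
wrist_force: [-1.2, -0.1, 5.3]
opening: 0.0535
gripper_force: 63.4
```

Call:
move_arm(commands=[{"delta_pos":[0,0,-0.4],"rotation":[0,0,0],"hand":1},{"delta_pos":[0,0,-0.6],"rotation":[0,0,0],"hand":1},{"delta_pos":[0,0,-0.6],"rotation":[0,0,0],"hand":1},{"delta_pos":[0,0,0],"rotation":[0,0,0],"hand":1},{"delta_pos":[0,0,0],"rotation":[0,0,0],"hand":1}])

```text
t: 17.9
position: [0.5786, -0.3118, 0.0698]
eef_rot: [-0.001, 0.113, 0.994, 0.001]
wrist_force: [-0.6, 0.2, 0.0]
opening: 0.0537
gripper_force: 63.2
```

```bash
python3 -c "
from h import *
togo([.4488,.1718,.07],77)"
```

```text
t 17.9 pos [ 0.5786 -0.3118  0.0698] yaw_y 77.0 j6 -1.94 shift [3.921 7.367 0.014] turn z -0.0003680329542756766 tilt [-0.002  0.001 -1.   ] open 0.0537 F [-0.6  0.2  0. ]
```

Call:
move_arm(commands=[{"delta_pos":[0.39,0.737,0],"rotation":[0,0,0],"hand":1},{"delta_pos":[0.39,0.737,0],"rotation":[0,0,0],"hand":1},{"delta_pos":[0.39,0.737,0],"rotation":[0,0,0],"hand":1},{"delta_pos":[0.39,0.737,0],"rotation":[0,0,0],"hand":1},{"delta_pos":[0.39,0.737,0],"rotation":[0,0,0],"hand":1},{"delta_pos":[0.39,0.737,0],"rotation":[0,0,0],"hand":1},{"delta_pos":[0.39,0.737,0],"rotation":[0,0,0],"hand":1},{"delta_pos":[0.39,0.737,0],"rotation":[0,0,0],"hand":1},{"delta_pos":[0.39,0.737,0],"rotation":[0,0,0],"hand":1},{"delta_pos":[0.39,0.737,0],"rotation":[0,0,0],"hand":1}])

```text
t: 19.15
position: [0.4485, 0.1719, 0.0691]
eef_rot: [-0.002, 0.113, 0.994, -0.001]
wrist_force: [0.4, 0.2, -1.1]
opening: 0.0535
gripper_force: 63.2
```

Call:
move_arm(commands=[{"delta_pos":[0,0,0],"rotation":[0,0,0],"hand":1},{"delta_pos":[0,0,0],"rotation":[0,0,0],"hand":1},{"delta_pos":[0,0,0],"rotation":[0,0,0],"hand":1}])

```text
t: 19.52
position: [0.451, 0.1697, 0.0707]
eef_rot: [-0.001, 0.114, 0.993, -0.0]
wrist_force: [0.2, 0.4, -1.4]
opening: 0.0532
gripper_force: 63.3
```

```bash
python3 -c "
from h import *
togo([.4488,.1718,-.0093],77)"
```

```text
t 19.52 pos [0.451  0.1697 0.0707] yaw_y 76.9 j6 -1.13 shift [0.042 0.027 1.333] turn z -0.011857732828111978 tilt [-0.001 -0.001 -1.   ] open 0.0532 F [ 0.2  0.4 -1.4]
```

Call:
move_arm(commands=[{"delta_pos":[0.04,0.03,0.5],"rotation":[0,0,0],"hand":1},{"delta_pos":[0,0,0.4],"rotation":[0,0,0],"hand":1},{"delta_pos":[0,0,0.3],"rotation":[0,0,0],"hand":1},{"delta_pos":[0,0,0.14],"rotation":[0,0,0],"hand":1},{"delta_pos":[0,0,0],"rotation":[0,0,0],"hand":1},{"delta_pos":[0,0,0],"rotation":[0,0,0],"hand":1}])

```text
t: 20.27
position: [0.4503, 0.1731, -0.0082]
eef_rot: [0.001, 0.114, 0.994, 0.0]
wrist_force: [-0.1, 0.4, -0.8]
opening: 0.0533
gripper_force: 63.3
```

Call:
move_arm(commands=[{"delta_pos":[0,0,0],"rotation":[0,0,0],"hand":0.27},{"delta_pos":[0,0,0],"rotation":[0,0,0],"hand":0.27},{"delta_pos":[0,0,0],"rotation":[0,0,0],"hand":0.27},{"delta_pos":[0,0,0],"rotation":[0,0,0],"hand":0.27},{"delta_pos":[0,0,-0.3],"rotation":[0,0,0],"hand":0.27},{"delta_pos":[0,0,-0.6],"rotation":[0,0,0],"hand":0.27},{"delta_pos":[0,0,-0.9],"rotation":[0,0,0],"hand":0.27},{"delta_pos":[0,0,0],"rotation":[0,0,0],"hand":0.27}])

```text
t: 21.28
position: [0.454, 0.1744, 0.1043]
eef_rot: [0.005, 0.113, 0.994, 0.002]
wrist_force: [0.3, -0.8, 0.2]
opening: 0.0624
gripper_force: 0.0
```

```bash
python3 -c "
from h import *
togo([.5905,-.2015,.1],77)"
```

```text
t 21.27 pos [0.454  0.1744 0.1043] yaw_y 77.0 j6 -1.12 shift [-3.624 -5.593  0.082] turn z 0.0011333521900223076 tilt [ 0.011  0.002 -1.   ] open 0.0624 F [ 0.3 -0.8  0.2]
```

Call:
move_arm(commands=[{"delta_pos":[-0.45,-0.7,0],"rotation":[0,0,0],"hand":0.27},{"delta_pos":[-0.45,-0.7,0],"rotation":[0,0,0],"hand":0.27},{"delta_pos":[-0.45,-0.7,0],"rotation":[0,0,0],"hand":0.27},{"delta_pos":[-0.45,-0.7,0],"rotation":[0,0,0],"hand":0.27},{"delta_pos":[-0.45,-0.7,0],"rotation":[0,0,0],"hand":0.27},{"delta_pos":[-0.45,-0.7,0],"rotation":[0,0,0],"hand":0.27},{"delta_pos":[-0.45,-0.7,0],"rotation":[0,0,0],"hand":0.27},{"delta_pos":[-0.45,-0.7,0],"rotation":[0,0,0],"hand":0.27},{"delta_pos":[0,0,0],"rotation":[0,0,0],"hand":0.27},{"delta_pos":[0,0,0],"rotation":[0,0,0],"hand":0.27}])

```text
t: 22.52
position: [0.583, -0.2021, 0.0976]
eef_rot: [-0.001, 0.114, 0.994, 0.001]
wrist_force: [0.3, 0.8, -0.1]
opening: 0.0624
gripper_force: 0.0
```

```bash
python3 look.py yellow .009 w8|head -2; python3 -c "
from h import *
for b in blobs(bot.grab_frame('top'),'green',.024): print('G',*b)
f=bot.grab_frame('top')['frame'][130:270,110:400]
cv2.imwrite('pics/t8.png',np.vstack([cv2.resize(f,(580,280)),np.hstack([cv2.resize(cv2.imread('pics/w8.png'),(387,290)),np.zeros((290,193,3),np.uint8)])]))
togo([.5905,-.2015,-.005],77)"
```

```text
[253. 194.] [ 597.3 -203.7] [49.1 57.1] 17.2
  top [ 24. 217.] [447.7 667.9] [39.3 61.8] 151.8
G [ 30. 216.] [452.9 640.5] [ 92.  129.5] 103.8
G [195. 218.] [446.6 170.2] [102.8 103. ] 167.4
G [ 81. 114.] [746.1 505.2] [136.8 192.9] 104.3
t 22.73 pos [ 0.5836 -0.2013  0.0987] yaw_y 77.1 j6 -1.79 shift [-0.114  0.022  1.728] turn z 0.010313943833857309 tilt [-0.001  0.001 -1.   ] open 0.0622 F [-0.5  0.2 -0.5]
```

View pics/t8.png

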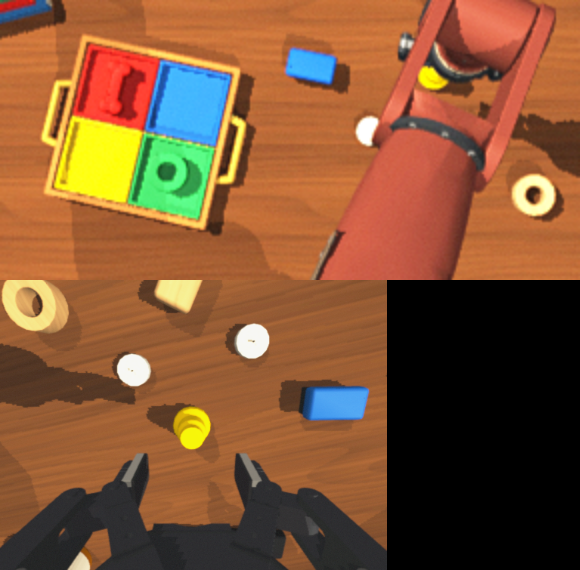

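The green ring is seated in the green tray. The wrist view shows the cone at (253,194) centred between the fingers. Combining both views puts it at (0.593, −0.203).

```bash
python3 -c "
from h import *
togo([.593,-.203,-.006],77)"
```

```text
t 22.73 pos [ 0.5836 -0.2013  0.0987] yaw_y 77.1 j6 -1.79 shift [-0.16   0.007  1.744] turn z 0.010313943833857309 tilt [-0.001  0.001 -1.   ] open 0.0622 F [-0.5  0.2 -0.5]
```

Call:
move_arm(commands=[{"delta_pos":[-0.16,0,0.3],"rotation":[0,0,0],"hand":0.27},{"delta_pos":[0,0,0.5],"rotation":[0,0,0],"hand":0.27},{"delta_pos":[0,0,0.5],"rotation":[0,0,0],"hand":0.27},{"delta_pos":[0,0,0.3],"rotation":[0,0,0],"hand":0.27},{"delta_pos":[0,0,0.14],"rotation":[0,0,0],"hand":0.27},{"delta_pos":[0,0,0],"rotation":[0,0,0],"hand":0.27},{"delta_pos":[0,0,0],"rotation":[0,0,0],"hand":0.27}])

```text
t: 23.6
position: [0.5947, -0.2054, -0.004]
eef_rot: [0.001, 0.113, 0.994, -0.0]
wrist_force: [0.4, -0.2, -0.0]
opening: 0.0623
gripper_force: 0.0
```

```bash
python3 -c "
from h import *
togo([.593,-.203,-.006],77)
f=bot.grab_frame('side')['frame'][205:275,285:365]; w=bot.grab_frame('wrist')['frame'][130:330,130:380]
cv2.imwrite('pics/s9.png',np.hstack([cv2.resize(w,(500,400)),cv2.resize(f,(300,262),interpolation=2).repeat(1,0) if 0 else cv2.copyMakeBorder(cv2.resize(f,(300,262)),0,138,0,0,0)]))"
```

```text
t 23.6 pos [ 0.5947 -0.2054 -0.004 ] yaw_y 77.0 j6 -1.79 shift [0.037 0.033 0.034] turn z 9.689373632681963e-05 tilt [ 0.002 -0.001 -1.   ] open 0.0623 F [ 0.4 -0.2 -0. ]
```

View pics/s9.png

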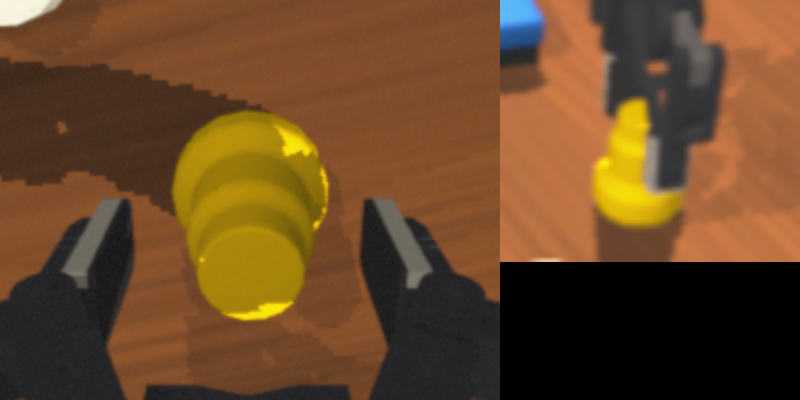

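The cone stands centred between the fingers, with the tips near the top of its foot. Close.

Call:
move_arm(commands=[{"delta_pos":[0,0,0],"rotation":[0,0,0],"hand":1},{"delta_pos":[0,0,0],"rotation":[0,0,0],"hand":1},{"delta_pos":[0,0,0],"rotation":[0,0,0],"hand":1},{"delta_pos":[0,0,0],"rotation":[0,0,0],"hand":1},{"delta_pos":[0,0,0],"rotation":[0,0,0],"hand":1},{"delta_pos":[0,0,0],"rotation":[0,0,0],"hand":1},{"delta_pos":[0,0,0],"rotation":[0,0,0],"hand":1},{"delta_pos":[0,0,0],"rotation":[0,0,0],"hand":1},{"delta_pos":[0,0,0],"rotation":[0,0,0],"hand":1}])

```text
t: 24.82
position: [0.5944, -0.2053, -0.0043]
eef_rot: [0.001, 0.113, 0.994, -0.0]
wrist_force: [-0.8, 0.3, 6.0]
opening: 0.0316
gripper_force: 60.1
```

Call:
move_arm(commands=[{"delta_pos":[0,0,-0.4],"rotation":[0,0,0],"hand":1},{"delta_pos":[0,0,-0.6],"rotation":[0,0,0],"hand":1},{"delta_pos":[0,0,-0.5],"rotation":[0,0,0],"hand":1},{"delta_pos":[0,0,0],"rotation":[0,0,0],"hand":1},{"delta_pos":[0,0,0],"rotation":[0,0,0],"hand":1}])

```text
t: 25.45
position: [0.5921, -0.2043, 0.0826]
eef_rot: [-0.002, 0.113, 0.994, 0.0]
wrist_force: [-0.1, -0.1, -1.3]
opening: 0.0316
gripper_force: 59.8
```

```bash
python3 -c "
from h import *
togo([.4718,.2712,.085],77)"
```

```text
t 25.45 pos [ 0.5921 -0.2043  0.0826] yaw_y 77.0 j6 -1.79 shift [ 3.737  7.271 -0.023] turn z -0.0004045047129910273 tilt [-0.003  0.001 -1.   ] open 0.0316 F [-0.1 -0.1 -1.3]
```

Call:
move_arm(commands=[{"delta_pos":[0.373,0.727,0],"rotation":[0,0,0],"hand":1},{"delta_pos":[0.373,0.727,0],"rotation":[0,0,0],"hand":1},{"delta_pos":[0.373,0.727,0],"rotation":[0,0,0],"hand":1},{"delta_pos":[0.373,0.727,0],"rotation":[0,0,0],"hand":1},{"delta_pos":[0.373,0.727,0],"rotation":[0,0,0],"hand":1},{"delta_pos":[0.373,0.727,0],"rotation":[0,0,0],"hand":1},{"delta_pos":[0.373,0.727,0],"rotation":[0,0,0],"hand":1},{"delta_pos":[0.373,0.727,0],"rotation":[0,0,0],"hand":1},{"delta_pos":[0.373,0.727,0],"rotation":[0,0,0],"hand":1},{"delta_pos":[0.373,0.727,0],"rotation":[0,0,0],"hand":1}])

```text
t: 26.7
position: [0.4711, 0.2711, 0.082]
eef_rot: [-0.002, 0.113, 0.994, -0.001]
wrist_force: [0.7, -0.4, -1.6]
opening: 0.0316
gripper_force: 59.9
```

Call:
move_arm(commands=[{"delta_pos":[0,0,0],"rotation":[0,0,0],"hand":1},{"delta_pos":[0,0,0],"rotation":[0,0,0],"hand":1},{"delta_pos":[0,0,0],"rotation":[0,0,0],"hand":1},{"delta_pos":[0,0,0],"rotation":[0,0,0],"hand":1}])

```text
t: 27.2
position: [0.4739, 0.2692, 0.0844]
eef_rot: [-0.0, 0.114, 0.993, -0.0]
wrist_force: [0.0, -0.2, -1.1]
opening: 0.0318
gripper_force: 60.0
```

```bash
python3 -c "
from h import *
togo([.4718,.2712,.0085],77)"
```

```text
t 27.2 pos [0.4739 0.2692 0.0844] yaw_y 76.9 j6 -0.95 shift [0.041 0.024 1.265] turn z -0.013993901426648137 tilt [-0. -0. -1.] open 0.0318 F [ 0.  -0.2 -1.1]
```

Call:
move_arm(commands=[{"delta_pos":[0.04,0.02,0.4],"rotation":[0,0,0],"hand":1},{"delta_pos":[0,0,0.4],"rotation":[0,0,0],"hand":1},{"delta_pos":[0,0,0.3],"rotation":[0,0,0],"hand":1},{"delta_pos":[0,0,0.13],"rotation":[0,0,0],"hand":1},{"delta_pos":[0,0,0],"rotation":[0,0,0],"hand":1},{"delta_pos":[0,0,0],"rotation":[0,0,0],"hand":1},{"delta_pos":[0,0,0],"rotation":[0,0,0],"hand":1}])

```text
t: 28.08
position: [0.4724, 0.2725, 0.0119]
eef_rot: [0.001, 0.113, 0.994, 0.0]
wrist_force: [0.4, 0.7, -1.6]
opening: 0.0316
gripper_force: 60.0
```

```bash
python3 -c "
from h import *
togo([.4718,.2712,.008],77)"
```

```text
t 28.07 pos [0.4724 0.2725 0.0119] yaw_y 77.0 j6 -0.95 shift [ 0.005 -0.024  0.064] turn z 0.0002255323353281824 tilt [ 0.002  0.001 -1.   ] open 0.0316 F [ 0.4  0.7 -1.6]
```

Call:
move_arm(commands=[{"delta_pos":[0,0,0.05],"rotation":[0,0,0],"hand":1},{"delta_pos":[0,0,0],"rotation":[0,0,0],"hand":1},{"delta_pos":[0,0,0.01],"rotation":[0,0,0],"hand":1},{"delta_pos":[0,0,0],"rotation":[0,0,0],"hand":1}])

```text
t: 28.58
position: [0.4715, 0.2721, 0.0077]
eef_rot: [-0.0, 0.113, 0.994, -0.0]
wrist_force: [-2.5, -1.1, 3.7]
opening: 0.0317
gripper_force: 60.5
```

Touching the tray floor with light contact. Release to a partial opening and rise.

Call:
move_arm(commands=[{"delta_pos":[0,0,0],"rotation":[0,0,0],"hand":0.3},{"delta_pos":[0,0,0],"rotation":[0,0,0],"hand":0.3},{"delta_pos":[0,0,0],"rotation":[0,0,0],"hand":0.3},{"delta_pos":[0,0,0],"rotation":[0,0,0],"hand":0.3},{"delta_pos":[0,0,0],"rotation":[0,0,0],"hand":0.3},{"delta_pos":[0,0,0],"rotation":[0,0,0],"hand":0.3},{"delta_pos":[0,0,-0.3],"rotation":[0,0,0],"hand":0.3},{"delta_pos":[0,0,-0.6],"rotation":[0,0,0],"hand":0.3},{"delta_pos":[0,0,-0.8],"rotation":[0,0,0],"hand":0.3},{"delta_pos":[0,0,0],"rotation":[0,0,0],"hand":0.3}])

```text
t: 29.82
position: [0.4762, 0.2742, 0.116]
eef_rot: [0.005, 0.113, 0.994, 0.003]
wrist_force: [0.3, -0.0, 0.2]
opening: 0.0601
gripper_force: 0.0
```

```bash
python3 -c "
from h import *
togo([.600,-.028,.1],168)"
```

```text
t 29.82 pos [0.4762 0.2742 0.116 ] yaw_y 77.0 j6 -0.95 shift [-3.14  -4.445  0.266] turn z 11.125453451860725 tilt [ 0.011  0.005 -1.   ] open 0.0601 F [ 0.3 -0.   0.2]
```

Call:
move_arm(commands=[{"delta_pos":[-0.45,-0.635,0],"rotation":[0,0,0],"hand":0.25},{"delta_pos":[-0.45,-0.635,0],"rotation":[0,0,0],"hand":0.25},{"delta_pos":[-0.45,-0.635,0],"rotation":[0,0,0],"hand":0.25},{"delta_pos":[-0.45,-0.635,0],"rotation":[0,0,0],"hand":0.25},{"delta_pos":[-0.45,-0.635,0],"rotation":[0,0,0],"hand":0.25},{"delta_pos":[-0.45,-0.635,0],"rotation":[0,0,0],"hand":0.25},{"delta_pos":[-0.45,-0.635,0],"rotation":[0,0,0],"hand":0.25},{"delta_pos":[0,0,0],"rotation":[0,0,1],"hand":0.25},{"delta_pos":[0,0,0],"rotation":[0,0,1],"hand":0.25},{"delta_pos":[0,0,0],"rotation":[0,0,1],"hand":0.25}])

```text
t: 31.08
position: [0.5951, -0.0305, 0.1089]
eef_rot: [-0.001, 0.32, 0.947, -0.0]
wrist_force: [-0.6, -0.3, -0.5]
opening: 0.0641
gripper_force: 0.0
```

Call:
move_arm(commands=[{"delta_pos":[0,0,0],"rotation":[0,0,1],"hand":0.25},{"delta_pos":[0,0,0],"rotation":[0,0,1],"hand":0.25},{"delta_pos":[0,0,0],"rotation":[0,0,1],"hand":0.25},{"delta_pos":[0,0,0],"rotation":[0,0,1],"hand":0.25},{"delta_pos":[0,0,0],"rotation":[0,0,1],"hand":0.25},{"delta_pos":[0,0,0],"rotation":[0,0,1],"hand":0.25},{"delta_pos":[0,0,0],"rotation":[0,0,1],"hand":0.25},{"delta_pos":[0,0,0],"rotation":[0,0,1],"hand":0.25},{"delta_pos":[0,0,0],"rotation":[0,0,0],"hand":0.25},{"delta_pos":[0,0,0],"rotation":[0,0,0],"hand":0.25}])

```text
t: 32.33
position: [0.5954, -0.0302, 0.1091]
eef_rot: [-0.0, 0.771, 0.637, -0.0]
wrist_force: [0.3, 0.2, -0.5]
opening: 0.0639
gripper_force: 0.0
```

```bash
python3 look.py blue .030 w10|head -2; python3 -c "
from h import *
f=bot.grab_frame('top')['frame'][130:270,110:400]
cv2.imwrite('pics/t10.png',np.vstack([cv2.resize(f,(580,280)),np.hstack([cv2.resize(cv2.imread('pics/w10.png'),(387,290)),np.zeros((290,193,3),np.uint8)])]))
togo([.6005,-.028,-.02],168)"
```

```text
[260. 177.] [602.  -27.4] [38.2 67.6] 78.4
[162.  26.] [545.9 113.7] [40.7 99.7] 167.6
t 32.48 pos [ 0.5956 -0.0302  0.1092] yaw_y -11.0 j6 0.02 shift [0.052 0.073 2.154] turn z 0.13109288842932898 tilt [-0.  0. -1.] open 0.064 F [-0.4 -0.  -0.6]
```

View pics/t10.png

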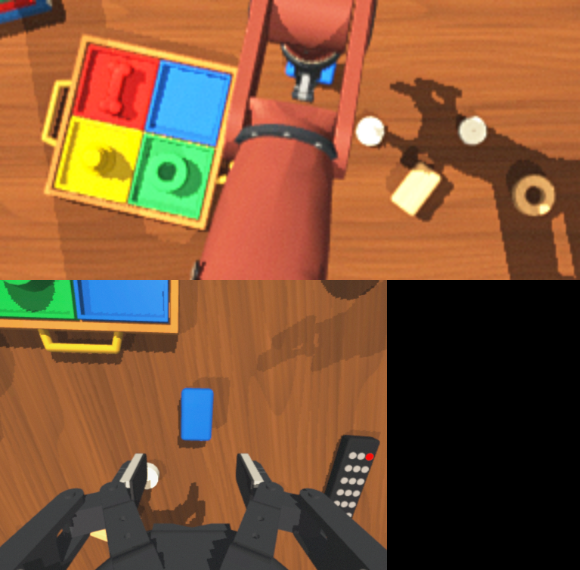

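The cone stands in the yellow tray. The wrist view shows the brush at (260,177) between the fingers. Grasp it.

Call:
move_arm(commands=[{"delta_pos":[0.06,0.09,0.4],"rotation":[0,0,0.1],"hand":0.25},{"delta_pos":[0,0,0.5],"rotation":[0,0,0],"hand":0.25},{"delta_pos":[0,0,0.5],"rotation":[0,0,0],"hand":0.25},{"delta_pos":[0,0,0.5],"rotation":[0,0,0],"hand":0.25},{"delta_pos":[0,0,0.3],"rotation":[0,0,0],"hand":0.25},{"delta_pos":[0,0,0],"rotation":[0,0,0],"hand":0.25},{"delta_pos":[0,0,0],"rotation":[0,0,0],"hand":0.5},{"delta_pos":[0,0,0],"rotation":[0,0,0],"hand":1},{"delta_pos":[0,0,0],"rotation":[0,0,0],"hand":1},{"delta_pos":[0,0,0],"rotation":[0,0,0],"hand":1}])

```text
t: 33.72
position: [0.6036, -0.028, -0.0208]
eef_rot: [0.001, 0.776, 0.631, 0.001]
wrist_force: [0.4, -1.2, 6.0]
opening: 0.0386
gripper_force: 63.8
```

Call:
move_arm(commands=[{"delta_pos":[0,0,0],"rotation":[0,0,0],"hand":1},{"delta_pos":[0,0,0],"rotation":[0,0,0],"hand":1},{"delta_pos":[0,0,0],"rotation":[0,0,0],"hand":1},{"delta_pos":[0,0,0],"rotation":[0,0,0],"hand":1}])

```text
t: 34.22
position: [0.6036, -0.028, -0.0208]
eef_rot: [0.001, 0.776, 0.631, 0.001]
wrist_force: [-0.4, 1.1, 6.5]
opening: 0.0384
gripper_force: 63.8
```

Gripped. Lift and go to the blue tray.

Call:
move_arm(commands=[{"delta_pos":[0,0,-0.4],"rotation":[0,0,0],"hand":1},{"delta_pos":[0,0,-0.6],"rotation":[0,0,0],"hand":1},{"delta_pos":[0,0,-0.6],"rotation":[0,0,0],"hand":1},{"delta_pos":[0,0,0],"rotation":[0,0,0],"hand":1},{"delta_pos":[0,0,0],"rotation":[0,0,0],"hand":1}])

```text
t: 34.85
position: [0.6005, -0.0276, 0.0721]
eef_rot: [-0.001, 0.776, 0.631, -0.001]
wrist_force: [0.5, -0.2, -1.6]
opening: 0.0384
gripper_force: 63.1
```

```bash
python3 -c "
from h import *
togo([.5482,.1488,.07],167.3)"
```

```text
t 34.85 pos [ 0.6005 -0.0276  0.0721] yaw_y -11.8 j6 0.04 shift [ 2.699 -1.455  0.038] turn z 0.11213589566793303 tilt [-0.002  0.    -1.   ] open 0.0384 F [ 0.5 -0.2 -1.6]
```

Call:
move_arm(commands=[{"delta_pos":[0.54,-0.29,0],"rotation":[0,0,0],"hand":1},{"delta_pos":[0.54,-0.29,0],"rotation":[0,0,0],"hand":1},{"delta_pos":[0.54,-0.29,0],"rotation":[0,0,0],"hand":1},{"delta_pos":[0.54,-0.29,0],"rotation":[0,0,0],"hand":1},{"delta_pos":[0.54,-0.29,0],"rotation":[0,0,0.1],"hand":1},{"delta_pos":[0,0,0],"rotation":[0,0,0],"hand":1},{"delta_pos":[0,0,0],"rotation":[0,0,0],"hand":1},{"delta_pos":[0,0,0],"rotation":[0,0,0],"hand":1}])

```text
t: 35.85
position: [0.5495, 0.1476, 0.0725]
eef_rot: [-0.0, 0.781, 0.625, -0.001]
wrist_force: [-0.9, -1.0, -0.5]
opening: 0.0387
gripper_force: 63.1
```

```bash
python3 -c "
from h import *
togo([.5482,.1488,-.0078],167.3)"
```

```text
t 35.85 pos [0.5495 0.1476 0.0725] yaw_y -12.7 j6 0.36 shift [ 0.016 -0.024  1.339] turn z 0.003938318053954504 tilt [-0.001 -0.001 -1.   ] open 0.0387 F [-0.9 -1.  -0.5]
```

Call:
move_arm(commands=[{"delta_pos":[0.02,-0.02,0.4],"rotation":[0,0,0],"hand":1},{"delta_pos":[0,0,0.4],"rotation":[0,0,0],"hand":1},{"delta_pos":[0,0,0.3],"rotation":[0,0,0],"hand":1},{"delta_pos":[0,0,0.2],"rotation":[0,0,0],"hand":1},{"delta_pos":[0,0,0],"rotation":[0,0,0],"hand":1},{"delta_pos":[0,0,0.03],"rotation":[0,0,0],"hand":1},{"delta_pos":[0,0,0],"rotation":[0,0,0],"hand":1}])

```text
t: 36.72
position: [0.5496, 0.1502, -0.0057]
eef_rot: [0.0, 0.78, 0.625, 0.001]
wrist_force: [-0.9, 1.1, -0.6]
opening: 0.0388
gripper_force: 63.1
```

Call:
move_arm(commands=[{"delta_pos":[0,0,0.03],"rotation":[0,0,0],"hand":1},{"delta_pos":[0,0,0],"rotation":[0,0,0],"hand":1},{"delta_pos":[0,0,0],"rotation":[0,0,0],"hand":0.37},{"delta_pos":[0,0,0],"rotation":[0,0,0],"hand":0.37},{"delta_pos":[0,0,0],"rotation":[0,0,0],"hand":0.37},{"delta_pos":[0,0,0],"rotation":[0,0,0],"hand":0.37},{"delta_pos":[0,0,-0.3],"rotation":[0,0,0],"hand":0.37},{"delta_pos":[0,0,-0.6],"rotation":[0,0,0],"hand":0.37},{"delta_pos":[0,0,-0.8],"rotation":[0,0,0],"hand":0.37},{"delta_pos":[0,0,-0.8],"rotation":[0,0,0],"hand":0.37}])

```text
t: 37.98
position: [0.5488, 0.1501, 0.1444]
eef_rot: [0.0, 0.78, 0.625, 0.0]
wrist_force: [0.1, -0.1, 0.7]
opening: 0.054
gripper_force: 0.0
```

Call:
move_arm(commands=[{"delta_pos":[-0.8,0.3,0],"rotation":[0,0,0],"hand":0.37},{"delta_pos":[-0.8,0.3,0],"rotation":[0,0,0],"hand":0.37},{"delta_pos":[-0.8,0.3,0],"rotation":[0,0,0],"hand":0.37},{"delta_pos":[-0.8,0.3,0],"rotation":[0,0,0],"hand":0.37},{"delta_pos":[-0.8,0.3,0],"rotation":[0,0,0],"hand":0.37},{"delta_pos":[0,0,0],"rotation":[0,0,0],"hand":0.37},{"delta_pos":[0,0,0],"rotation":[0,0,0],"hand":0.37},{"delta_pos":[0,0,0],"rotation":[0,0,0],"hand":0.37}])

```text
t: 38.98
position: [0.5841, -0.1025, 0.142]
eef_rot: [-0.0, 0.78, 0.626, 0.0]
wrist_force: [-0.6, 0.5, 0.5]
opening: 0.0541
gripper_force: 0.0
```

```bash
python3 -c "
from h import *
t=bot.grab_frame('top')['frame'][130:270,110:400]; s=bot.grab_frame('side')['frame'][100:350,130:400]
cv2.imwrite('pics/end.png',np.vstack([cv2.resize(t,(600,290)),cv2.copyMakeBorder(cv2.resize(s,(334,310)),0,0,0,266,0)]))"
```

```text
(no output)
```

View pics/end.png

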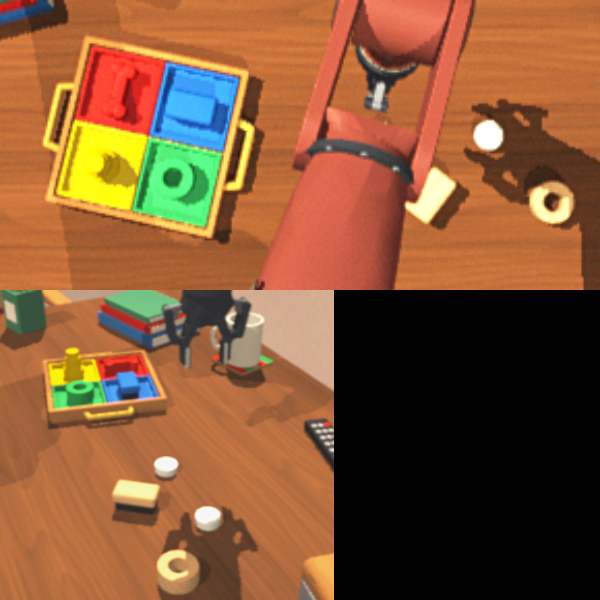

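All four things lie in their own colour trays with the cone upright, and the napkin ring and clothes brush have not moved. Handing in.

```bash
python3 -c "
from workcell import bot
print(bot.close_job())"
```

```text
the job is handed in; nothing more can be done
None
```

The job is handed in at about 39 s of the 118 s allowed: the final pictures show the bone, ring, cone (upright) and brush each in its own colour tray, with the napkin ring and clothes brush left where they were.

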